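# Unlock the vial carrier and set it on the bench mat

## Robot

A 6-joint arm with a two-finger parallel gripper is mounted at the origin on a cart in front of the work surface, level with it; the furniture and walls round the work are solid. World frame = base frame: x ahead of the robot, y to its left, z up, the work surface at z = 0. Lengths are in m, angles in degrees, forces in N, time in s.
With the tool pointing down it reaches from about 0.3 to 0.75 m from the base axis. Payload 8.5 kg.
Tool frame: the origin (TCP) lies on the centre line of the jaws, within the pads' length; the fingertips stand 14 mm ahead of it and the grasp point (between the pads) lies 5 mm behind it; z points along the fingers, y is the direction in which the jaws open and shut (so a half turn about z gives the same grasp; the last joint's range is limited). The gripper opens to 85 mm and grips with 20 to 120 N. Pads are 22 mm wide; open, the fingers measure 114 mm over their backs; the gripper's body (76 mm by 85 mm) begins 54 mm behind the grasp point. The pads swing forward as they close: fully open they stand 13 mm farther back than shut.
Start: joints at [59.628, 21.807, 74.336, -0, 83.858, -12.336], TCP at [0.17, 0.523, 0.245] pointing down, gripper open.
Joint ranges: [-178.18, 178.18], [-50.72, 133.34], [12.68, 142.11], [-81.47, 261.47], [9.98, 163.14], [-165.26, 165.26]. Speed limits (degrees/s): [136.94, 136.94, 180, 180, 180, 180].

## Interface

Orientations are given as a 3x3 rotation matrix whose columns are the frame's x, y, z axes.
In Python, from rig import env, optics, order, finder gives the robot as it stands.
- The arm moves only by the tool play_rows, never from a script. Its argument "commands" is a list of rows, each an object of numbers: "grip": the closure, from -1 (fully open) to 1 (shut); "x", "y", "z": the shift along the tool's x, y, z in m; "rx", "ry", "rz": the turn, a rotation vector about the tool's x, y, z in rad. A call has 1 to 12 rows; each row shifts and turns the commanded pose from where the row before left it, along the tool's axes as they then stand; what a row does not reach is not made up. A row lasts 1/8 s, in which the tool goes at most 62.5 mm and 10.7 degrees, less where a joint would pass 70% of its speed; a pose out of reach is approached as far as the arm can. A call is refused whole if a number of a shift passes 0.0625 or a number of a turn 0.188, either way. A call with a gripper value outside its range is refused whole. The fingers move at their own pace and stop on an object; "squeeze" is the grip in N (left out, the last holds). Time passes only in rows, so rows that do not move let the fingers close. It gives the time, the measured TCP pose, the force and the opening at its end, in the units of the state.
- env.observe(): the state, without advancing time (a new reading comes with each control period).
- optics.get_image(name): name is "scene" or "top" or "wrist"; returns a dict with "color" (400x640x3 uint8, blue, green, red), "range_z" (400x640 float32, m along the optical axis (not along the pixel's ray), 0 where there is no reading), "fov_y" (degrees; the focal length in pixels is half the picture's height over the tangent of half this angle, whatever the lens; pixels are square), "cx", "cy" (the principal point, pixels), "cam_to_world" (4x4, takes a point from camera to world coordinates). Camera axes: x right, y down, z forward; pixel columns grow to the right and rows downward; lengths in m; the calibration is good to about 2 mm. The wrist camera is an equidistant fisheye: a pixel r from the principal point sees the ray r / f radians off the axis. A picture is of the moment at which its call begins.
- order.close_job(): hands the job in, once; it reports no verdict.
Trained networks look in the newest picture that a camera, given by its name, has taken for a name from the list of things; names that differ only in an ending like _2 or _b are one class to them, and where a whole thing is asked for, a point or a joint stands for the part that bears it (a point fixed in the world has none). Each returns a list of dicts, best first, with "conf" (0 to 1); they miss things now and then, are a little off and sometimes report something else, mostly with a low value. They report only what shows in the picture. A call takes as long as a camera call.
- finder.boxes_of(camera, thing): "point" ([x, y, z] in m, in world coordinates, good to about 4 mm: the middle of the surface that is visible of it).
The state is a dict: "time_s": time; "q": joint angles; "qvel": joint speeds; "joint_efforts": joint torques, N m; "position": TCP position; "tool_rot": TCP orientation; "ft_force": force on the tool from outside, world axes, zero at the start; "wrist_torque": the same for the moment, N m; "grip_width": finger opening in m.
Only numpy, scipy, OpenCV 4.12 (cv2) and the standard library are available. Lean on these libraries where they do the work, as an engineer would, in place of code of your own. Each camera call takes 0.05 s, during which the arm holds its last target.

## Task

Two sample carriers sit locked in docks on the bench. Release the one that holds the three small vials: pull its dock's T-shaped knob up, twist it so that it stays latched up, and let go; then draw that carrier out of its dock toward the front, keep it level, and set it down lengthwise and wholly on the grey bench mat, leaving the knob latched up. Leave the carrier with the single bottle locked in its dock.

Things in the scene. Friction and masses are not known exactly. Their poses are not given: they have to be found in the camera images.
- vial_carrier: Loose white plate 150 x 60 x 12 mm (0.24 kg) with three 45 mm dark vials fast in a row across its front end (x = -56 mm). Origin: centre of its underside; x toward its rear end, y left, z up. A 14 mm hole at x = 60 mm takes the dock's pin. Slides out of its dock along its own -x, 3 mm play each side; lift only after 35 mm or more, else it hits the bridge.
- vial_grip (a point): Where to pinch the vial carrier: its upright white grip block, 26 (x) x 16 (y) mm, standing on the plate from 12 to 57 mm above the plate's underside. Point at carrier x = -18, y = 0, z = 38 mm; carrier's axes. Pinch across y.
- vial_dock: Fixed dock under the vial carrier: aluminium base 190 x 86 x 10 mm with low rails (top 18 mm over the bench) and rear stop; the carrier lies on it, origins in line. A bridge over the carrier's rear end, x = 46 to 74 mm, underside 32 mm, top 44 mm over the bench, bears the plunger at x = 60 mm. Origin: centre of underside; open front at -x.
- vial_knob: Black T-knob of the vial dock's sprung plunger, on the bridge: upright flat bar 36 (x) x 13 (y) x 30 mm. Origin on its turning axis 14 mm below its top, the place to grip, 86 mm over the bench when down; the fixed sleeve's top is 24 mm under it. z up, x along the bar, which lies along the dock when locked. Turns up to 1.45 rad either way, only when pulled up 18 mm or more.
- vial_plunger (a joint): Lift of the vial dock's plunger, m: 0 down (pin 10 mm deep in the carrier), 0.024 end of travel. The spring pulls down with 4 N at 0, 9 N at the top. Pulled to about 0.021, turned 0.8 to 1.4 rad either way and let go, its cross key rests on the sleeve at about 0.0175 and the pin is 7 mm clear of the carrier; let go unturned it springs back.
- bottle_carrier: The other carrier: same plate, grip block and dock, but with one white bottle (40 mm wide, 82 mm tall) at its front end instead of vials. Same origin and axes. To the left or to the right of the vial carrier. Stays locked.
- bottle_knob: The same T-knob on the bottle carrier's dock, same origin and axes. Stays down.
- mat: Grey bench mat, fixed, 220 (x) x 130 (y) x 4 mm, right of both docks. Origin: centre of its underside, x lengthwise.

How it is judged (in metres and radians):
On the way:
1. the vial dock's plunger is latched up by itself, the fingers off its knob, while the vial carrier still lies in the dock (value of joint vial_plunger above 0.014 m and contact force between the fingers and vial_knob below 0.1 N and distance of vial_carrier from where it was at the start of the episode below 0.015 m), for 0.3 s.
At the end, for the whole second after the job is handed in: Vial carrier flat and at rest on the mat, origin within 40 mm of the mat's centre along each mat axis, lengthwise within 0.5 rad (either way round); its plunger still latched (over 14 mm); bottle carrier within 15 mm of its start, its knob down within 6 mm (x of vial_carrier in the frame of mat between -0.04 and 0.04 m and y of vial_carrier in the frame of mat between -0.04 and 0.04 m and angle between the x axis of vial_carrier and the x axis of mat, either way round below 0.5 rad and angle between vial_carrier's own z axis and vertical below 0.06 rad and height (world z) of vial_carrier below 0.009 m and linear speed of vial_carrier below 0.02 m/s and value of joint vial_plunger above 0.014 m and distance of bottle_carrier from where it was at the start of the episode below 0.015 m and distance of bottle_knob from where it was at the start of the episode below 0.006 m); the robot touches nothing.
It fails at once if the bottle carrier is moved more than 15 mm or its knob more than 8 mm (distance of bottle_carrier from where it was at the start of the episode above 0.015 m or distance of bottle_knob from where it was at the start of the episode above 0.008 m).
It fails at once if the vial carrier is tipped more than 0.4 rad (angle between vial_carrier's own z axis and vertical above 0.4 rad).
It also fails if it takes over 56 s, if anything falls off the work surface, if the arm or the gripper's body presses on something with over 40 N, if the wrist force passes 120 N, or if a joint passes its speed limit or range.

## Working session

There is one attempt and no reset: what is moved stays moved. The work goes in short steps, Python scripts to look and compute and a tool call to move; the robot and the scene stay as the last step left them, time stands still between calls to the robot, and variables do not carry over. Pictures are saved under pics/ and viewed, and the job is handed in when it is done.

Besides the shell and the picture viewer there is one more tool, called by a JSON object that holds its "method" and its "body", one argument or row to a line. play_rows: Moves the arm, as the interface text tells. Its arguments: {"type":"object","properties":{"commands":{"type":"array"},"squeeze":{"type":"number"}},"required":["commands"]}

```bash
mkdir -p pics; ls; python3 - <<'E'
from rig import env, optics, order, finder
import cv2, numpy as np
s=env.observe(); print({k:np.round(v,3).tolist() for k,v in s.items()})
for n in ["scene","top"]:
    im=optics.get_image(n); cv2.imwrite(f"pics/{n}0.png",im["color"])
    print(n,np.round(im["cam_to_world"],3).tolist(),im["fov_y"])
    for t in ["vial_carrier","vial_grip","vial_knob","vial_dock","bottle_carrier","bottle_knob","mat"]:
        print(t,[(np.round(d["point"],3).tolist(),round(d["conf"],2)) for d in finder.boxes_of(n,t)[:3]])
print(env.observe()["time_s"])
E
```

```text
pics
{'time_s': 0.0, 'q': [59.627, 21.842, 74.385, -0.001, 83.857, -12.335], 'qvel': [-0.123, -0.014, -0.059, -0.053, -0.077, 0.086], 'joint_efforts': [0.0, -44.845, -23.128, -0.0, 0.005, 0.0], 'position': [0.17, 0.523, 0.245], 'tool_rot': [[-0.951, 0.31, -0.001], [0.31, 0.951, -0.001], [0.0, -0.001, -1.0]], 'ft_force': [-0.322, -0.033, -0.108], 'wrist_torque': [-0.025, 0.004, -0.001], 'grip_width': 0.085}
scene [[0.5, -0.563, 0.658, -0.346], [-0.866, -0.338, 0.369, -0.577], [0.014, -0.754, -0.656, 0.999], [0.0, 0.0, 0.0, 1.0]] 43.07357392272676
vial_carrier [([0.521, -0.036, 0.02], 0.68), ([0.598, -0.046, 0.014], 0.27)]
vial_grip [([0.529, -0.03, 0.021], 0.56)]
vial_knob [([0.61, -0.038, 0.091], 0.66)]
vial_dock [([0.595, -0.048, 0.014], 0.57)]
bottle_carrier [([0.494, 0.202, 0.022], 0.62)]
bottle_knob [([0.599, 0.191, 0.088], 0.64), ([0.493, 0.2, 0.023], 0.27)]
mat [([0.519, -0.326, 0.007], 0.76)]
top [[-0.008, -0.985, 0.174, 0.366], [-1.0, 0.013, 0.024, -0.065], [-0.026, -0.174, -0.984, 1.221], [0.0, 0.0, 0.0, 1.0]] 46.08669693590274
vial_carrier [([0.54, -0.03, 0.026], 0.97), ([0.616, -0.038, 0.1], 0.61)]
vial_grip [([0.539, -0.027, 0.024], 0.72)]
vial_knob [([0.613, -0.036, 0.1], 0.43)]
vial_dock [([0.579, -0.035, 0.016], 0.63)]
bottle_carrier [([0.527, 0.202, 0.021], 0.92)]
bottle_knob [([0.599, 0.194, 0.097], 0.4)]
mat []
0.8
```

View pics/scene0.png

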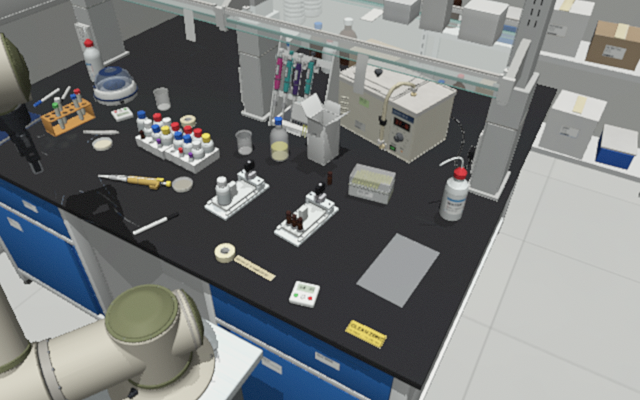

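View pics/top0.png

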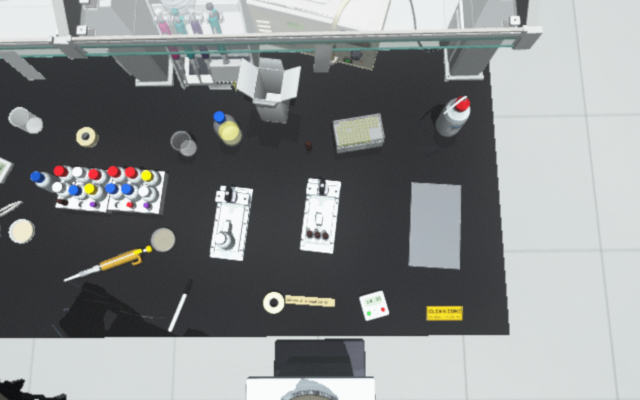

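The pictures show the vial dock at top (320,215) with its knob at (321,186), the bottle dock at (231,223) to its left, and the mat at (435,225). I'll refine these with depth.

```bash
cat > h.py <<'E'
from rig import env, optics, order, finder
import cv2, numpy as np
def cloud(n):
    im=optics.get_image(n); z=im["range_z"]; f=200/np.tan(np.radians(im["fov_y"]/2))
    v,u=np.mgrid[:400,:640]; P=np.stack([(u-im["cx"])/f*z,(v-im["cy"])/f*z,z],-1)
    W=P@im["cam_to_world"][:3,:3].T+im["cam_to_world"][:3,3]; W[z==0]=np.nan
    return im,W
def rect(W,m,lab):
    p=W[m][:,:2]
    if len(p)<4: print(lab,len(p));return
    c,s,a=cv2.minAreaRect((p*1000).astype(np.float32)); print(lab,len(p),np.round(c,1),np.round(s,1),round(a,1),"mean",np.round(W[m].mean(0),4))
E
python3 - <<'E'
from h import *
for n in ["top","scene"]:
    im,W=cloud(n); x,y,z=W[...,0],W[...,1],W[...,2]; g=im["color"].astype(int)
    print(n)
    for cx,cy in [(.57,-.036),(.56,.2)]:
        R=(abs(x-cx)<.13)&(abs(y-cy)<.08)
        for lo,hi in [(.006,.016),(.016,.027),(.04,.048),(.05,.06),(.06,.075),(.08,.09),(.09,.11)]:
            rect(W,R&(z>lo)&(z<hi),(lo,hi))
    R=(abs(x-.52)<.16)&(abs(y+.33)<.12)&(g.min(2)>90)&(z<.02)
    rect(W,R,"mat")
    print(np.nanmedian(z[R]))
    np.save(f"pics/{n}.npy",W)
    c=im["color"]
    if n=="top": cv2.imwrite("pics/tz.png",cv2.resize(c[165:270,190:350],None,fx=5,fy=5,interpolation=2))
    else: cv2.imwrite("pics/sz.png",cv2.resize(c[160:260,200:350],None,fx=5,fy=5,interpolation=2))
E
```

```text
top
(0.006, 0.016) 535 [565.6 -32.8] [220.1 154.7] 0.8 mean [ 0.528  -0.0299  0.0108]
(0.016, 0.027) 1178 [558.8 -30.9] [ 83.9 172.5] 83.0 mean [ 0.5519 -0.03    0.0209]
(0.04, 0.048) 254 [562.9 -31. ] [ 83.7 137.2] 82.4 mean [ 0.6084 -0.0371  0.0438]
(0.05, 0.06) 44 [560.1 -27.4] [137.4  53.4] 0.0 mean [ 0.5705 -0.0322  0.0562]
(0.06, 0.075) 173 [562.4 -27.1] [ 52.1 134.1] 87.5 mean [ 0.5372 -0.0289  0.0653]
(0.08, 0.09) 3
(0.09, 0.11) 78 [616.8 -38.3] [12.6 35.5] 83.1 mean [ 0.6163 -0.0383  0.0985]
(0.006, 0.016) 542 [556.7 208.1] [241.7 133.6] 1.2 mean [0.5137 0.198  0.011 ]
(0.016, 0.027) 1050 [542.5 201.7] [ 84.4 172.2] 82.6 mean [0.5406 0.1994 0.0208]
(0.04, 0.048) 220 [541.5 201.2] [ 83.5 146. ] 84.0 mean [0.5894 0.194  0.044 ]
(0.05, 0.06) 48 [538.7 199.5] [ 27.6 140.2] 86.0 mean [0.5399 0.1919 0.0557]
(0.06, 0.075) 137 [538.9 191.9] [ 35.8 144.7] 73.5 mean [0.5318 0.1989 0.0662]
(0.08, 0.09) 56 [543.2 193. ] [ 27.8 145.6] 75.9 mean [0.5168 0.1983 0.0831]
(0.09, 0.11) 185 [547.1 204.3] [ 24.2 141.4] 86.2 mean [0.5363 0.2018 0.1007]
mat 4295 [ 527.9 -327.9] [132.6 222.1] 85.7 
[... 572 characters left out ...]
36.3] [16.  39.1] 86.3 mean [ 0.612  -0.0366  0.0974]
(0.006, 0.016) 328 [532.3 161.3] [104.5 241.1] 58.2 mean [0.4973 0.1925 0.0107]
(0.016, 0.027) 571 [538.3 204. ] [ 87.4 173. ] 82.7 mean [0.5315 0.1943 0.0209]
(0.04, 0.048) 162 [540.9 204.5] [ 86.2 149.4] 84.0 mean [0.565  0.1952 0.0436]
(0.05, 0.06) 97 [539.4 202. ] [ 32.1 149.7] 86.0 mean [0.5361 0.1992 0.055 ]
(0.06, 0.075) 131 [537.8 200.1] [ 30.8 147.3] 82.2 mean [0.5191 0.201  0.0665]
(0.08, 0.09) 76 [539.6 196.2] [ 29.4 148.3] 82.2 mean [0.5315 0.2003 0.0844]
(0.09, 0.11) 122 [543.8 206.6] [ 25.6 141.6] 85.1 mean [0.5274 0.204  0.0995]
mat 3269 [ 533.6 -324. ] [134.4 234.7] 85.8 mean [ 0.5242 -0.3264  0.0038]
0.0038108406089292224
```

View pics/tz.png

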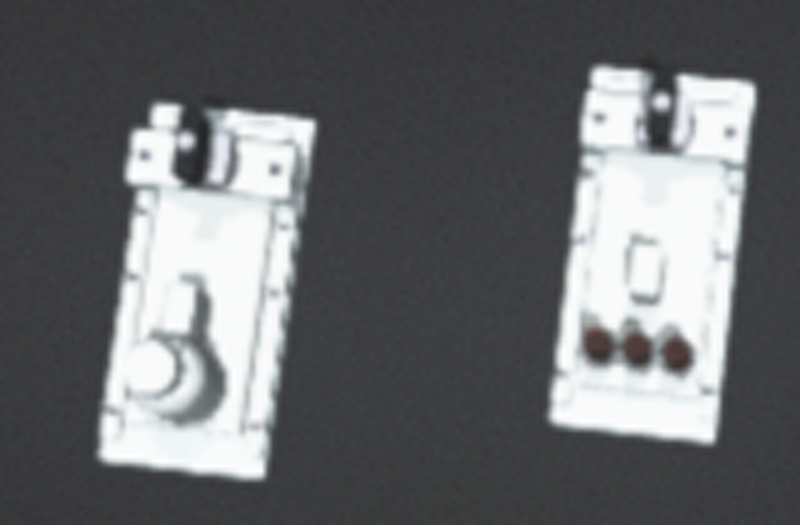

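View pics/sz.png

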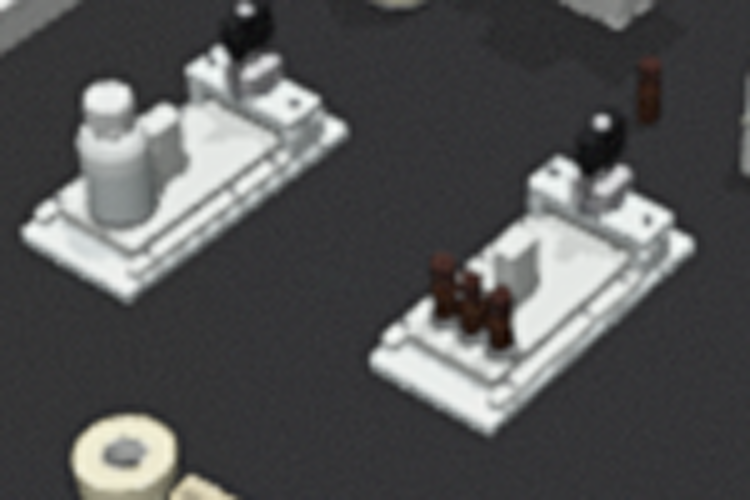

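The dock yaw is about −7°, with the knob axis at (0.6165, −0.038). The knob, grip and dock positions agree with each other and with the given sizes. The mat centre is about (0.528, −0.327) at yaw −4.3°. Next I move above the knob.

{"method": "play_rows", "body": {
  "commands": [
    {"grip":-1,"x":-0.03,"y":-0.02},
    {"x":-0.052,"y":-0.034},
    {"x":-0.052,"y":-0.034},
    {"x":-0.052,"y":-0.034},
    {"x":-0.052,"y":-0.034},
    {"x":-0.052,"y":-0.034},
    {"x":-0.052,"y":-0.034},
    {"x":-0.052,"y":-0.034},
    {"x":-0.052,"y":-0.034},
    {"x":-0.052,"y":-0.034},
    {"x":-0.052,"y":-0.034},
    {"x":-0.03,"y":-0.02}
  ],
  "squeeze": 60
}}

```text
invalid input at $.commands[0]: expected keys grip, x, y, z, rx, ry, rz
```

{"method": "play_rows", "body": {
  "commands": [
    {"grip":-1,"x":-0.013,"y":-0.008,"rz":-0.095},
    {"rz":-0.095},
    {},
    {}
  ]
}}

```text
invalid input at $.commands[0]: expected keys grip, x, y, z, rx, ry, rz
```

{"method": "play_rows", "body": {
  "commands": [
    {"grip":-1,"x":-0.03,"y":-0.02,"z":0,"rx":0,"ry":0,"rz":0},
    {"grip":-1,"x":-0.052,"y":-0.034,"z":0,"rx":0,"ry":0,"rz":0},
    {"grip":-1,"x":-0.052,"y":-0.034,"z":0,"rx":0,"ry":0,"rz":0},
    {"grip":-1,"x":-0.052,"y":-0.034,"z":0,"rx":0,"ry":0,"rz":0},
    {"grip":-1,"x":-0.052,"y":-0.034,"z":0,"rx":0,"ry":0,"rz":0},
    {"grip":-1,"x":-0.052,"y":-0.034,"z":0,"rx":0,"ry":0,"rz":0},
    {"grip":-1,"x":-0.052,"y":-0.034,"z":0,"rx":0,"ry":0,"rz":0},
    {"grip":-1,"x":-0.052,"y":-0.034,"z":0,"rx":0,"ry":0,"rz":0},
    {"grip":-1,"x":-0.052,"y":-0.034,"z":0,"rx":0,"ry":0,"rz":0},
    {"grip":-1,"x":-0.052,"y":-0.034,"z":0,"rx":0,"ry":0,"rz":0},
    {"grip":-1,"x":-0.052,"y":-0.034,"z":0,"rx":0,"ry":0,"rz":0},
    {"grip":-1,"x":-0.03,"y":-0.02,"z":0,"rx":0,"ry":0,"rz":0}
  ],
  "squeeze": 60
}}

```text
time_s: 2.4
position: [0.6054, -0.0206, 0.2448]
tool_rot: [[-0.95, 0.312, -0.0], [0.312, 0.95, -0.0], [0.0, -0.0, -1.0]]
ft_force: [0.2, 0.9, -0.7]
grip_width: 0.0856
```

{"method": "play_rows", "body": {
  "commands": [
    {"grip":-1,"x":-0.013,"y":-0.008,"z":0,"rx":0,"ry":0,"rz":-0.095},
    {"grip":-1,"x":0,"y":0,"z":0,"rx":0,"ry":0,"rz":-0.095},
    {"grip":-1,"x":0,"y":0,"z":0,"rx":0,"ry":0,"rz":0},
    {"grip":-1,"x":0,"y":0,"z":0,"rx":0,"ry":0,"rz":0}
  ]
}}

```text
time_s: 2.9
position: [0.6139, -0.0294, 0.2454]
tool_rot: [[-0.992, 0.126, 0.0], [0.126, 0.992, -0.0], [-0.0, -0.0, -1.0]]
ft_force: [-0.7, -0.0, 0.6]
grip_width: 0.0858
```

```bash
cat >> h.py <<'E'
def wcloud():
    im=optics.get_image("wrist"); z=im["range_z"]; f=200/np.tan(np.radians(im["fov_y"]/2))
    v,u=np.mgrid[:400,:640]; a=u-im["cx"]; b=v-im["cy"]; r=np.hypot(a,b)+1e-9; th=r/f
    t=np.tan(np.minimum(th,1.5)); P=np.stack([a/r*t*z,b/r*t*z,z],-1)
    W=P@im["cam_to_world"][:3,:3].T+im["cam_to_world"][:3,3]; W[(z==0)|(th>1.4)]=np.nan
    return im,W
E
python3 - <<'E'
from h import *
im,W=wcloud(); x,y,z=W[...,0],W[...,1],W[...,2]; cv2.imwrite("pics/w1.png",im["color"])
for t in ["vial_knob","vial_grip","vial_carrier"]:
    print(t,[(np.round(d["point"],3).tolist(),round(d["conf"],2)) for d in finder.boxes_of("wrist",t)[:2]])
K=(abs(x-.616)<.03)&(abs(y+.038)<.02)
rect(W,K&(z>.092)&(z<.108),"knob")
rect(W,(abs(x-.539)<.03)&(abs(y+.029)<.015)&(z>.062)&(z<.075),"grip")
rect(W,(abs(x-.557)<.11)&(abs(y+.031)<.05)&(z>.005)&(z<.027),"plate")
E
```

```text
vial_knob []
vial_grip [([0.545, -0.03, 0.024], 0.98)]
vial_carrier [([0.545, -0.026, 0.024], 0.6)]
knob 495 [616.7 -37.4] [12.4 35. ] 82.7 mean [ 0.6157 -0.0371  0.0989]
grip 408 [530.6 -26.8] [14.9 43.1] 82.8 mean [ 0.5396 -0.0278  0.0664]
plate 7942 [556.9 -29.5] [ 86.  188.5] 83.0 mean [ 0.543  -0.028   0.0187]
```

View pics/w1.png

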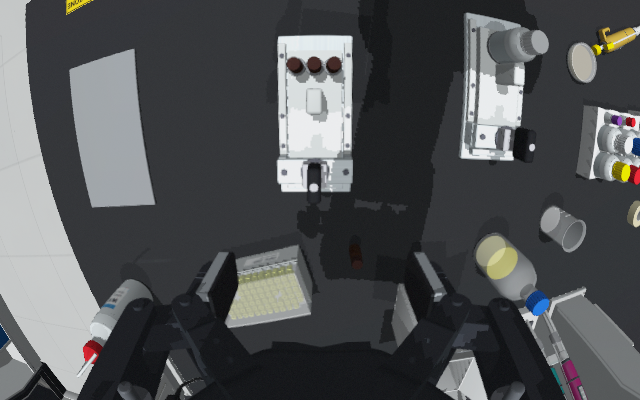

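Wrist view: vial dock upright at (315,115), its knob at (314,178) centred under the tool, and depth agrees to about 1 mm. Descending to the knob.

{"method": "play_rows", "body": {
  "commands": [
    {"grip":-1,"x":-0.004,"y":-0.008,"z":0.03,"rx":0,"ry":0,"rz":0},
    {"grip":-1,"x":0,"y":0,"z":0.04,"rx":0,"ry":0,"rz":0},
    {"grip":-1,"x":0,"y":0,"z":0.04,"rx":0,"ry":0,"rz":0},
    {"grip":-1,"x":0,"y":0,"z":0.03,"rx":0,"ry":0,"rz":0},
    {"grip":-1,"x":0,"y":0,"z":0.023,"rx":0,"ry":0,"rz":0},
    {"grip":-1,"x":0,"y":0,"z":0,"rx":0,"ry":0,"rz":0},
    {"grip":-1,"x":0,"y":0,"z":0,"rx":0,"ry":0,"rz":0}
  ]
}}

```text
time_s: 3.98
position: [0.6175, -0.0381, 0.0834]
tool_rot: [[-0.992, 0.125, 0.002], [0.125, 0.992, -0.0], [-0.002, -0.0, -1.0]]
ft_force: [0.7, 0.5, -0.5]
grip_width: 0.0854
```

{"method": "play_rows", "body": {
  "commands": [
    {"grip":0.4,"x":0,"y":0,"z":0,"rx":0,"ry":0,"rz":0},
    {"grip":1,"x":0,"y":0,"z":0,"rx":0,"ry":0,"rz":0},
    {"grip":1,"x":0,"y":0,"z":0,"rx":0,"ry":0,"rz":0},
    {"grip":1,"x":0,"y":0,"z":0,"rx":0,"ry":0,"rz":0},
    {"grip":1,"x":0,"y":0,"z":0,"rx":0,"ry":0,"rz":0},
    {"grip":1,"x":0,"y":0,"z":0,"rx":0,"ry":0,"rz":0},
    {"grip":1,"x":0,"y":0,"z":0,"rx":0,"ry":0,"rz":0},
    {"grip":1,"x":0,"y":0,"z":0,"rx":0,"ry":0,"rz":0}
  ],
  "squeeze": 60
}}

```text
time_s: 4.97
position: [0.6171, -0.0374, 0.0827]
tool_rot: [[-0.992, 0.124, 0.001], [0.124, 0.992, 0.001], [-0.001, 0.001, -1.0]]
ft_force: [0.4, 5.6, 3.0]
grip_width: 0.0118
```

{"method": "play_rows", "body": {
  "commands": [
    {"grip":1,"x":0,"y":0,"z":-0.006,"rx":0,"ry":0,"rz":0},
    {"grip":1,"x":0,"y":0,"z":-0.006,"rx":0,"ry":0,"rz":0},
    {"grip":1,"x":0,"y":0,"z":-0.006,"rx":0,"ry":0,"rz":0},
    {"grip":1,"x":0,"y":0,"z":-0.004,"rx":0,"ry":0,"rz":0},
    {"grip":1,"x":0,"y":0,"z":0,"rx":0,"ry":0,"rz":0},
    {"grip":1,"x":0,"y":0,"z":0,"rx":0,"ry":0,"rz":0}
  ]
}}

```text
time_s: 5.72
position: [0.6169, -0.0373, 0.1029]
tool_rot: [[-0.992, 0.124, -0.001], [0.124, 0.992, 0.002], [0.001, 0.001, -1.0]]
ft_force: [4.8, 5.5, -8.6]
grip_width: 0.0123
```

The lift measures 20 mm and the force, 8.6 N, matches the spring. Adding 1 mm and twisting.

{"method": "play_rows", "body": {
  "commands": [
    {"grip":1,"x":0,"y":0,"z":-0.001,"rx":0,"ry":0,"rz":0.05},
    {"grip":1,"x":0,"y":0,"z":0,"rx":0,"ry":0,"rz":0.12},
    {"grip":1,"x":0,"y":0,"z":0,"rx":0,"ry":0,"rz":0.12},
    {"grip":1,"x":0,"y":0,"z":0,"rx":0,"ry":0,"rz":0.12},
    {"grip":1,"x":0,"y":0,"z":0,"rx":0,"ry":0,"rz":0.12},
    {"grip":1,"x":0,"y":0,"z":0,"rx":0,"ry":0,"rz":0.12},
    {"grip":1,"x":0,"y":0,"z":0,"rx":0,"ry":0,"rz":0.12},
    {"grip":1,"x":0,"y":0,"z":0,"rx":0,"ry":0,"rz":0.12},
    {"grip":1,"x":0,"y":0,"z":0,"rx":0,"ry":0,"rz":0.12},
    {"grip":1,"x":0,"y":0,"z":0,"rx":0,"ry":0,"rz":0.12},
    {"grip":1,"x":0,"y":0,"z":0,"rx":0,"ry":0,"rz":0},
    {"grip":1,"x":0,"y":0,"z":0,"rx":0,"ry":0,"rz":0}
  ]
}}

```text
time_s: 7.22
position: [0.6168, -0.0372, 0.1038]
tool_rot: [[-0.311, 0.95, -0.002], [0.95, 0.311, 0.002], [0.002, -0.001, -1.0]]
ft_force: [4.7, 4.8, -8.8]
grip_width: 0.0119
```

{"method": "play_rows", "body": {
  "commands": [
    {"grip":1,"x":0,"y":0,"z":0.002,"rx":0,"ry":0,"rz":0},
    {"grip":1,"x":0,"y":0,"z":0.001,"rx":0,"ry":0,"rz":0},
    {"grip":1,"x":0,"y":0,"z":0,"rx":0,"ry":0,"rz":0}
  ]
}}

```text
time_s: 7.6
position: [0.6168, -0.0372, 0.1008]
tool_rot: [[-0.311, 0.95, -0.001], [0.95, 0.311, 0.002], [0.002, -0.001, -1.0]]
ft_force: [4.5, 4.4, -7.5]
grip_width: 0.012
```

{"method": "play_rows", "body": {
  "commands": [
    {"grip":0.2,"x":0,"y":0,"z":0,"rx":0,"ry":0,"rz":0},
    {"grip":-1,"x":0,"y":0,"z":0,"rx":0,"ry":0,"rz":0},
    {"grip":-1,"x":0,"y":0,"z":0,"rx":0,"ry":0,"rz":0},
    {"grip":-1,"x":0,"y":0,"z":0,"rx":0,"ry":0,"rz":0},
    {"grip":-1,"x":0,"y":0,"z":0,"rx":0,"ry":0,"rz":0},
    {"grip":-1,"x":0,"y":0,"z":0,"rx":0,"ry":0,"rz":0},
    {"grip":-1,"x":0,"y":0,"z":-0.03,"rx":0,"ry":0,"rz":0},
    {"grip":-1,"x":0,"y":0,"z":-0.04,"rx":0,"ry":0,"rz":0},
    {"grip":-1,"x":0,"y":0,"z":-0.03,"rx":0,"ry":0,"rz":0},
    {"grip":-1,"x":0,"y":0,"z":0,"rx":0,"ry":0,"rz":0}
  ]
}}

```text
time_s: 8.85
position: [0.6177, -0.0382, 0.2047]
tool_rot: [[-0.311, 0.95, 0.005], [0.95, 0.311, -0.001], [-0.003, 0.004, -1.0]]
ft_force: [0.2, -0.5, -0.6]
grip_width: 0.085
```

```bash
python3 - <<'E'
from h import *
im,W=wcloud(); x,y,z=W[...,0],W[...,1],W[...,2]; cv2.imwrite("pics/w2.png",im["color"])
rect(W,(abs(x-.616)<.03)&(abs(y+.038)<.03)&(z>.08)&(z<.13),"knob")
print(np.nanmax(z[(abs(x-.616)<.01)&(abs(y+.038)<.01)&(z<.14)]))
rect(W,(abs(x-.539)<.025)&(abs(y+.029)<.015)&(z>.062)&(z<.075),"grip")
rect(W,(abs(x-.557)<.11)&(abs(y+.031)<.05)&(z>.005)&(z<.027),"plate")
print(finder.boxes_of("wrist","vial_knob")[:2],finder.boxes_of("wrist","vial_grip")[:2]); print(env.observe()["position"],env.observe()["grip_width"])
E
```

```text
knob 843 [617.3 -36.3] [12.9 34.7] 18.4 mean [ 0.6165 -0.0336  0.1144]
0.11914495567522715
grip 494 [540.2 -27.5] [16.4 26.5] 84.4 mean [ 0.5407 -0.0269  0.0663]
plate 8934 [558.2 -29.4] [ 86.1 190.9] 83.3 mean [ 0.5565 -0.0242  0.0185]
[{'point': [0.6208, -0.0285, 0.1155], 'conf': 0.8}] [{'point': [0.5486, -0.0238, 0.0223], 'conf': 0.95}, {'point': [0.619, -0.0325, 0.1142], 'conf': 0.2}]
[ 0.61651364 -0.03791536  0.2010532 ] 0.08549361966323314
```

View pics/w2.png

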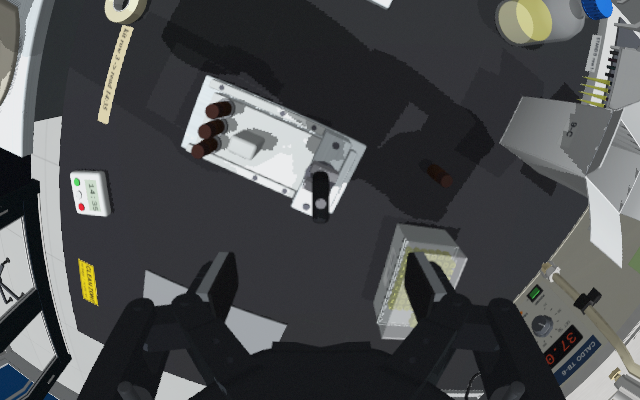

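Latched: the knob top is at about 0.118 m (+18 mm) and the bar is turned, seen at (320,195). The carrier has not moved. Now I turn back and go to the grip block.

{"method": "play_rows", "body": {
  "commands": [
    {"grip":-1,"x":0,"y":0,"z":0,"rx":0,"ry":0,"rz":-0.141},
    {"grip":-1,"x":0,"y":0,"z":0,"rx":0,"ry":0,"rz":-0.141},
    {"grip":-1,"x":0,"y":0,"z":0,"rx":0,"ry":0,"rz":-0.141},
    {"grip":-1,"x":0,"y":0,"z":0,"rx":0,"ry":0,"rz":-0.141},
    {"grip":-1,"x":0,"y":0,"z":0,"rx":0,"ry":0,"rz":-0.141},
    {"grip":-1,"x":0,"y":0,"z":0,"rx":0,"ry":0,"rz":-0.141},
    {"grip":-1,"x":0,"y":0,"z":0,"rx":0,"ry":0,"rz":-0.141},
    {"grip":-1,"x":0,"y":0,"z":0,"rx":0,"ry":0,"rz":-0.141},
    {"grip":-1,"x":0.039,"y":0,"z":0,"rx":0,"ry":0,"rz":0},
    {"grip":-1,"x":0.039,"y":0,"z":0,"rx":0,"ry":0,"rz":0},
    {"grip":-1,"x":0,"y":0,"z":0,"rx":0,"ry":0,"rz":0},
    {"grip":-1,"x":0,"y":0,"z":0,"rx":0,"ry":0,"rz":0}
  ]
}}

```text
time_s: 10.5
position: [0.5402, -0.0283, 0.2019]
tool_rot: [[-0.992, 0.127, -0.0], [0.127, 0.992, 0.0], [0.0, 0.0, -1.0]]
ft_force: [1.0, 0.1, 0.3]
grip_width: 0.0852
```

```bash
python3 - <<'E'
from h import *
im,W=wcloud(); x,y,z=W[...,0],W[...,1],W[...,2]; cv2.imwrite("pics/w3.png",im["color"])
rect(W,(abs(x-.539)<.03)&(abs(y+.029)<.015)&(z>.064)&(z<.075),"grip+")
rect(W,(abs(x-.539)<.02)&(abs(y+.029)<.015)&(z>.064)&(z<.075),"grip")
s=env.observe();print(s["position"],np.round(s["tool_rot"],3).tolist(),s["q"])
E
```

```text
grip+ 461 [539.5 -27.9] [14.6 25.5] 83.3 mean [ 0.5392 -0.0278  0.0665]
grip 461 [539.5 -27.9] [14.6 25.5] 83.3 mean [ 0.5392 -0.0278  0.0665]
[ 0.54039955 -0.0284088   0.20183746] [[-0.992, 0.127, -0.0], [0.127, 0.992, -0.0], [0.0, -0.0, -1.0]] [-1.55485236e+01  2.29739539e+01  8.00239077e+01 -3.06169785e-03
  7.70126305e+01 -9.82784142e+01]
```

View pics/w3.png

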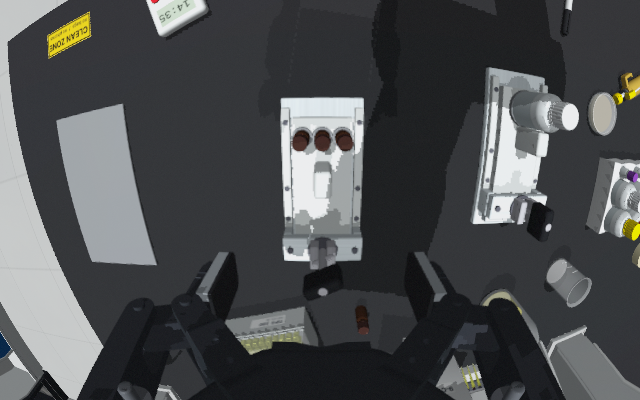

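Wrist view: the block is at (322,180), directly in line, and the knob is still up and turned at (323,283). Descending and pinching.

{"method": "play_rows", "body": {
  "commands": [
    {"grip":-1,"x":0.001,"y":0,"z":0.03,"rx":0,"ry":0,"rz":0},
    {"grip":-1,"x":0,"y":0,"z":0.04,"rx":0,"ry":0,"rz":0},
    {"grip":-1,"x":0,"y":0,"z":0.04,"rx":0,"ry":0,"rz":0},
    {"grip":-1,"x":0,"y":0,"z":0.03,"rx":0,"ry":0,"rz":0},
    {"grip":-1,"x":0,"y":0,"z":0.018,"rx":0,"ry":0,"rz":0},
    {"grip":-1,"x":0,"y":0,"z":0,"rx":0,"ry":0,"rz":0},
    {"grip":-1,"x":0,"y":0,"z":0,"rx":0,"ry":0,"rz":0}
  ]
}}

```text
time_s: 11.42
position: [0.5394, -0.0282, 0.0447]
tool_rot: [[-0.992, 0.126, 0.001], [0.126, 0.992, -0.0], [-0.001, -0.0, -1.0]]
ft_force: [0.0, 0.4, 0.5]
grip_width: 0.0855
```

{"method": "play_rows", "body": {
  "commands": [
    {"grip":0.4,"x":0,"y":0,"z":0,"rx":0,"ry":0,"rz":0},
    {"grip":1,"x":0,"y":0,"z":0,"rx":0,"ry":0,"rz":0},
    {"grip":1,"x":0,"y":0,"z":0,"rx":0,"ry":0,"rz":0},
    {"grip":1,"x":0,"y":0,"z":0,"rx":0,"ry":0,"rz":0},
    {"grip":1,"x":0,"y":0,"z":0,"rx":0,"ry":0,"rz":0},
    {"grip":1,"x":0,"y":0,"z":0,"rx":0,"ry":0,"rz":0},
    {"grip":1,"x":0,"y":0,"z":0,"rx":0,"ry":0,"rz":0},
    {"grip":1,"x":0,"y":0,"z":0,"rx":0,"ry":0,"rz":0}
  ],
  "squeeze": 60
}}

```text
time_s: 12.42
position: [0.5388, -0.0281, 0.0446]
tool_rot: [[-0.992, 0.126, 0.001], [0.126, 0.992, -0.0], [-0.001, -0.0, -1.0]]
ft_force: [0.0, 0.1, 5.1]
grip_width: 0.0154
```

{"method": "play_rows", "body": {
  "commands": [
    {"grip":1,"x":0.003,"y":0,"z":-0.001,"rx":0,"ry":0,"rz":0},
    {"grip":1,"x":0.008,"y":0,"z":0,"rx":0,"ry":0,"rz":0},
    {"grip":1,"x":0.01,"y":0,"z":0,"rx":0,"ry":0,"rz":0},
    {"grip":1,"x":0,"y":0,"z":0,"rx":0,"ry":0,"rz":0}
  ]
}}

```text
time_s: 12.92
position: [0.5168, -0.0251, 0.0452]
tool_rot: [[-0.992, 0.127, -0.001], [0.127, 0.992, 0.0], [0.001, 0.0, -1.0]]
ft_force: [-0.4, -0.3, -1.9]
grip_width: 0.0153
```

Sliding freely with little force.

{"method": "play_rows", "body": {
  "commands": [
    {"grip":1,"x":0.012,"y":0,"z":0,"rx":0,"ry":0,"rz":0},
    {"grip":1,"x":0.015,"y":0,"z":0,"rx":0,"ry":0,"rz":0},
    {"grip":1,"x":0.015,"y":0,"z":0,"rx":0,"ry":0,"rz":0},
    {"grip":1,"x":0.01,"y":0,"z":0,"rx":0,"ry":0,"rz":0},
    {"grip":1,"x":0,"y":0,"z":0,"rx":0,"ry":0,"rz":0},
    {"grip":1,"x":0,"y":0,"z":-0.01,"rx":0,"ry":0,"rz":0},
    {"grip":1,"x":0,"y":0,"z":-0.02,"rx":0,"ry":0,"rz":0},
    {"grip":1,"x":0,"y":0,"z":-0.03,"rx":0,"ry":0,"rz":0},
    {"grip":1,"x":0,"y":0,"z":-0.015,"rx":0,"ry":0,"rz":0},
    {"grip":1,"x":0,"y":0,"z":0,"rx":0,"ry":0,"rz":0},
    {"grip":1,"x":0,"y":0,"z":0,"rx":0,"ry":0,"rz":0}
  ]
}}

```text
time_s: 14.3
position: [0.4661, -0.0188, 0.12]
tool_rot: [[-0.992, 0.126, -0.001], [0.126, 0.992, 0.0], [0.001, 0.0, -1.0]]
ft_force: [-0.1, 1.4, -2.1]
grip_width: 0.0155
```

```bash
python3 - <<'E'
from h import *
im,W=cloud("top"); x,y,z=W[...,0],W[...,1],W[...,2]
c=im["color"]; cv2.imwrite("pics/t4.png",c)
im,_=cloud("scene"); cv2.imwrite("pics/s4.png",im["color"][130:330,180:460].repeat(2,0).repeat(2,1))
s=env.observe();print(s["position"],np.round(s["tool_rot"],3).tolist(),s["q"],s["ft_force"])
E
```

```text
[ 0.46597944 -0.01874423  0.11968999] [[-0.992, 0.127, -0.001], [0.127, 0.992, 0.0], [0.001, 0.0, -1.0]] [-1.68975357e+01  2.18751644e+01  9.82925200e+01  1.93017430e-03
  5.99105398e+01 -9.96285786e+01] [-0.17589647 -0.70515418 -2.5743462 ]
```

View pics/s4.png

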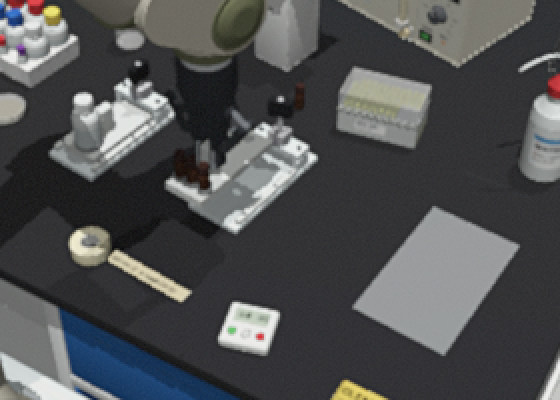

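The carrier is held level and clear of its dock; the knob is still up at (281,105) and the bottle dock untouched. Moving to the mat.

{"method": "play_rows", "body": {
  "commands": [
    {"grip":1,"x":-0.003,"y":-0.012,"z":0,"rx":0,"ry":0,"rz":0},
    {"grip":1,"x":-0.007,"y":-0.024,"z":0,"rx":0,"ry":0,"rz":0},
    {"grip":1,"x":-0.01,"y":-0.036,"z":0,"rx":0,"ry":0,"rz":0},
    {"grip":1,"x":-0.011,"y":-0.039,"z":0,"rx":0,"ry":0,"rz":0},
    {"grip":1,"x":-0.011,"y":-0.039,"z":0,"rx":0,"ry":0,"rz":0},
    {"grip":1,"x":-0.011,"y":-0.039,"z":0,"rx":0,"ry":0,"rz":0},
    {"grip":1,"x":-0.01,"y":-0.036,"z":0,"rx":0,"ry":0,"rz":0},
    {"grip":1,"x":-0.009,"y":-0.033,"z":0,"rx":0,"ry":0,"rz":0},
    {"grip":1,"x":-0.007,"y":-0.024,"z":0,"rx":0,"ry":0,"rz":0},
    {"grip":1,"x":-0.004,"y":-0.016,"z":0,"rx":0,"ry":0,"rz":0},
    {"grip":1,"x":0,"y":0,"z":0,"rx":0,"ry":0,"rz":0},
    {"grip":1,"x":0,"y":0,"z":0,"rx":0,"ry":0,"rz":0}
  ]
}}

```text
time_s: 15.9
position: [0.5107, -0.3241, 0.1202]
tool_rot: [[-0.992, 0.126, -0.001], [0.126, 0.992, 0.001], [0.001, 0.001, -1.0]]
ft_force: [0.2, -0.0, -2.0]
grip_width: 0.0155
```

```bash
python3 - <<'E'
from h import *
for n in ["top","wrist"]:
    im,W=cloud("top") if n=="top" else wcloud(); cv2.imwrite(f"pics/{n}5.png",im["color"])
    x,y,z=W[...,0],W[...,1],W[...,2]; g=im["color"].astype(int)
    R=(abs(x-.53)<.12)&(abs(y+.3275)<.06)
    rect(W,R&(z>.085)&(z<.11)&(g.min(2)>100),"plate")
    p=W[R&(z>.09)&(z<.105)&(g.min(2)>100)]
    A=np.c_[p[:,:2],np.ones(len(p))]; print(np.linalg.lstsq(A,p[:,2],rcond=None)[0])
    print([ (np.round(d["point"],3),d["conf"]) for d in finder.boxes_of(n,"vial_carrier")[:2]])
E
```

```text
plate 100 [ 584.5 -312.7] [17.9 44.9] 81.1 mean [ 0.5884 -0.3105  0.0962]
[-0.00891539 -0.04993192  0.08630827]
[(array([ 0.587, -0.31 ,  0.1  ]), 0.6)]
plate 7920 [ 526.3 -326.7] [ 60.7 143.7] 82.7 mean [ 0.4921 -0.3224  0.098 ]
[-0.00997852  0.00262481  0.10400977]
[(array([ 0.476, -0.321,  0.111]), 0.71)]
```

View pics/wrist5.png

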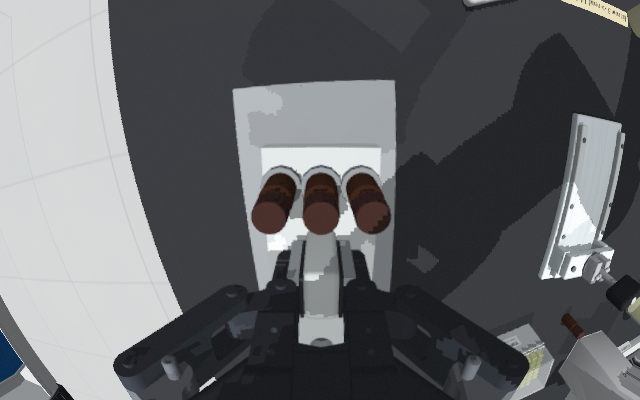

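View pics/top5.png

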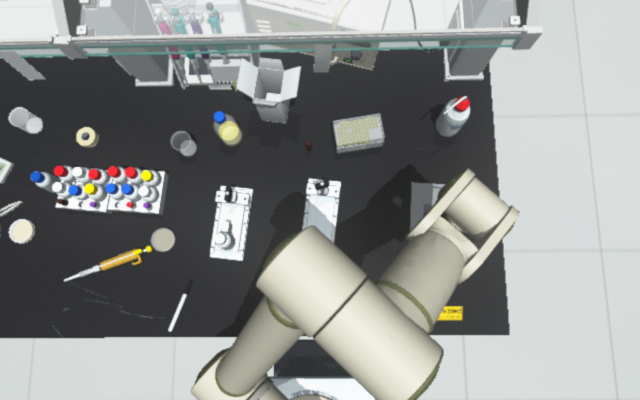

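The carrier is over the mat (both centred near (315,200) in the wrist view), and its plane fit shows it level. Lowering.

{"method": "play_rows", "body": {
  "commands": [
    {"grip":1,"x":0,"y":0,"z":0.015,"rx":0,"ry":0,"rz":0},
    {"grip":1,"x":0,"y":0,"z":0.025,"rx":0,"ry":0,"rz":0},
    {"grip":1,"x":0,"y":0,"z":0.02,"rx":0,"ry":0,"rz":0},
    {"grip":1,"x":0,"y":0,"z":0.012,"rx":0,"ry":0,"rz":0},
    {"grip":1,"x":0,"y":0,"z":0.006,"rx":0,"ry":0,"rz":0},
    {"grip":1,"x":0,"y":0,"z":0.002,"rx":0,"ry":0,"rz":0},
    {"grip":1,"x":0,"y":0,"z":0,"rx":0,"ry":0,"rz":0},
    {"grip":1,"x":0,"y":0,"z":0,"rx":0,"ry":0,"rz":0}
  ]
}}

```text
time_s: 17.1
position: [0.511, -0.3251, 0.0409]
tool_rot: [[-0.992, 0.126, 0.001], [0.126, 0.992, -0.001], [-0.001, -0.001, -1.0]]
ft_force: [0.4, 0.2, -0.9]
grip_width: 0.015
```

{"method": "play_rows", "body": {
  "commands": [
    {"grip":1,"x":0,"y":0,"z":0.001,"rx":0,"ry":0,"rz":0},
    {"grip":1,"x":0,"y":0,"z":0,"rx":0,"ry":0,"rz":0},
    {"grip":1,"x":0,"y":0,"z":0.001,"rx":0,"ry":0,"rz":0},
    {"grip":1,"x":0,"y":0,"z":0,"rx":0,"ry":0,"rz":0},
    {"grip":1,"x":0,"y":0,"z":0,"rx":0,"ry":0,"rz":0}
  ]
}}

```text
time_s: 17.73
position: [0.5109, -0.325, 0.0386]
tool_rot: [[-0.992, 0.126, 0.0], [0.126, 0.992, -0.0], [-0.0, -0.0, -1.0]]
ft_force: [-1.3, 1.7, 3.0]
grip_width: 0.0155
```

Contact (+3 N). Releasing and retreating straight up.

{"method": "play_rows", "body": {
  "commands": [
    {"grip":0.2,"x":0,"y":0,"z":0,"rx":0,"ry":0,"rz":0},
    {"grip":-1,"x":0,"y":0,"z":0,"rx":0,"ry":0,"rz":0},
    {"grip":-1,"x":0,"y":0,"z":0,"rx":0,"ry":0,"rz":0},
    {"grip":-1,"x":0,"y":0,"z":0,"rx":0,"ry":0,"rz":0},
    {"grip":-1,"x":0,"y":0,"z":0,"rx":0,"ry":0,"rz":0},
    {"grip":-1,"x":0,"y":0,"z":-0.02,"rx":0,"ry":0,"rz":0},
    {"grip":-1,"x":0,"y":0,"z":-0.04,"rx":0,"ry":0,"rz":0},
    {"grip":-1,"x":0,"y":0,"z":-0.05,"rx":0,"ry":0,"rz":0},
    {"grip":-1,"x":0,"y":0,"z":-0.05,"rx":0,"ry":0,"rz":0},
    {"grip":-1,"x":0,"y":0,"z":-0.03,"rx":0,"ry":0,"rz":0},
    {"grip":-1,"x":0,"y":0,"z":0,"rx":0,"ry":0,"rz":0},
    {"grip":-1,"x":0,"y":0,"z":0,"rx":0,"ry":0,"rz":0}
  ]
}}

```text
time_s: 19.23
position: [0.5105, -0.3246, 0.2271]
tool_rot: [[-0.992, 0.127, -0.001], [0.127, 0.992, 0.001], [0.002, 0.001, -1.0]]
ft_force: [0.1, -0.2, -0.8]
grip_width: 0.0853
```

```bash
python3 - <<'E'
from h import *
im,W=wcloud(); cv2.imwrite("pics/w6.png",im["color"])
x,y,z=W[...,0],W[...,1],W[...,2]; g=im["color"].astype(int)
R=(abs(x-.53)<.12)&(abs(y+.3275)<.07)&(z>.009)&(z<.022)
rect(W,R,"plate"); p=W[R&(z>.013)]
print(np.linalg.lstsq(np.c_[p[:,:2],np.ones(len(p))],p[:,2],rcond=None)[0],np.median(p[:,2]))
im,W=cloud("top"); cv2.imwrite("pics/t6.png",im["color"]); x,y,z=W[...,0],W[...,1],W[...,2]
rect(W,(abs(x-.616)<.03)&(abs(y+.038)<.03)&(z>.09)&(z<.13),"vknob top")
rect(W,(abs(x-.605)<.03)&(abs(y-.193)<.03)&(z>.09)&(z<.13),"bknob top")
rect(W,(abs(x-.54)<.13)&(abs(y-.2)<.08)&(z>.016)&(z<.027),"bcarrier")
s=env.observe(); print(s["time_s"],s["position"],s["grip_width"])
E
```

```text
plate 5054 [ 529.6 -328.3] [ 61.2 149.7] 82.7 mean [ 0.532  -0.3281  0.016 ]
[-0.00639419  0.00023971  0.01945996] 0.01584017127394799
vknob top 104 [617.  -38.1] [13.5 35.8] 16.9 mean [ 0.615  -0.0383  0.1118]
bknob top 82 [599.9 194.7] [13.1 35.2] 80.3 mean [0.5996 0.1941 0.0981]
bcarrier 1054 [542.3 201.9] [ 84.4 171.8] 82.7 mean [0.5403 0.1993 0.0209]
19.325 [ 0.51052256 -0.32460965  0.22680643] 0.08521702739139086
```

View pics/w6.png

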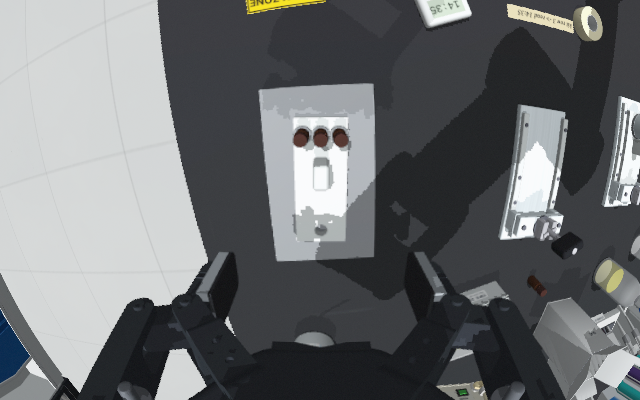

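The carrier lies flat and central on the mat at (320,180), the vial knob is still up, and the bottle dock has not changed.

```bash
python3 -c "
from rig import order; print(order.close_job())"
```

```text
the job is handed in; nothing more can be done
None
```

The vial carrier is on the mat and its dock's knob is latched up. I handed the job in at about 19 s of the 56 s allowed; no verdict was reported.

**What I did:** I pulled the vial dock's knob up about 21 mm, twisted it 1.13 rad and let go. Then I drew the carrier about 73 mm out toward the front, carried it over level, set it on the mat and backed the arm straight up, clear of everything.

**Last checks before handing in:**
- **Vial carrier:** it is at (0.530, −0.328), within about 2 mm of the measured mat centre. Its top is at 16 mm, as expected on the mat. It lies level to about 0.006 rad and about 3° off the mat's length.
- **Vial knob:** it is still latched and turned. Its top measured about 118 mm up from the wrist camera just after letting go, against 100 mm when down. The last top-camera check gave a lower average of 112 mm, because that region took in points below the knob's top. It still showed the bar turned and up.
- **Bottle carrier and knob:** they are unchanged from the start, to within about 1 mm for the carrier. I took no separate reading of its knob's top at the start, but it measures 98 mm, which is the down position.

None of the checks failed. The network finders missed the mat once in the top camera and the vial knob once in the wrist camera, so I took those from depth instead.

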